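# Third hand at the rivet press

### The job

Raise the lever of the little arbor press to about 45 degrees above level, so that the ram is clear but I have only a short pull. Then pick up the pale plywood lamp arm with the brass rivet standing in it, lay its rivet end flat on the anvil with the rivet centred under the ram and the square end flush against the back stop, and push it against the stop with a steady 10 newtons or so. Finish while still holding it there, pushing, ready for me to set the rivet; leave everything else on the desk where it is.

Things in the scene. Friction and masses are not known exactly. Their poses are not given: they have to be found in the camera images.
- press: Fixed dark blue-green bench arbor press, C-frame 260 mm long, 120 wide, 260 tall. Origin: on the desk straight under the ram axis; x points into the throat (from its open side to the column), y to the lever's side, z up. Head: overhangs from x = -34 mm back, +-30 mm wide, 170 to 260 mm above the desk. Column from x = 87 mm. Base flange x = -60 to 200 mm, its block 35 mm high.
- back_stop: Fixed rigid aluminium angle bolted on behind the anvil: flat face square to the press's x axis, 45 mm behind the ram axis (press x = 45 mm), 84 mm wide, 50 to 85 mm above the desk. Origin and axes coincide with the press's.
- anvil (a point): Centre of the flat top of the round steel anvil (50 mm radius), on the ram axis, 50 mm above the desk; axes as the press. Ground and oiled like the stop's face: slippery, friction about 0.15, so that nearly all of the push reaches the stop.
- ram: Square 24 mm steel ram ending in a round nose of 22 mm diameter; slides vertically, driven by the lever through rack and pinion, 18 mm per rad. Origin: centre of the nose's bottom face, 13 mm above the anvil with the lever level, 27 mm above it with the lever at 45 degrees up.
- lever (a joint): Press lever angle, rad: 0 level (pointing to the press's -x, out of the throat's open side), positive raised, 0.785 = 45 degrees up; range -0.62 to 1.2. Turns about the press's y direction at press x = 30, z = 205 mm; friction keeps it where it is left (3 to 8 N at the knob moves it). It starts low, the ram then too low for the lamp arm to pass.
- lever_knob (a point): Centre of the black 30 mm ball knob on the lever (a 12 mm bar), 150 mm from the lever's turning axis, at press y = 75 mm; at lever angle a it is at press x = 30 - 150 cos a, z = 205 + 150 sin a mm.
- lamp_arm: The part: loose pale plywood strip 250 x 45 x 12 mm, 0.1 to 0.18 kg, square ends, flat on the desk left or right of the press, rivet end away from the robot. Origin: centre of its underside; x along it to the rivet end, z up. Steel plate 2 mm thick on top, x = 50 to 110 mm; the rest is plain. Once loaded, most of it juts out of the throat and would not balance there by itself.
- rivet (a point): Top of the brass rivet head (16 mm diameter, 3 mm high) on the lamp arm: x = 80 mm from the arm's origin, 45 mm from its rivet end, 17 mm above its underside. With the end against the back stop it comes under the ram axis.
- spare_arm: A bystander: loose dark wooden strip 250 x 45 x 12 mm without plate or rivet, lying on the other side. Origin: centre of its underside, x along its length.
- rivet_tin: A bystander: loose round steel tin with brass lid, 64 mm diameter, 60 mm tall. Origin: centre of its underside.
- toy: A bystander: loose purple toy monkey, 60 mm wide, 125 mm tall with its tail. Origin: centre of its underside.
- screwdriver: A bystander: loose screwdriver with a red handle, lying crosswise on the desk between robot and press. Origin under its middle, x along its length.

How it is judged:
On the way, in this order (a step that is already met when the one before it is completed fails the run):
1. the press lever stands at 45 degrees above level (within 8 degrees) (value of joint lever between 0.645 and 0.925 rad), for 0.3 s.
2. the lamp arm is lifted off the desk (height (world z) of lamp_arm above 0.04 m), for 0.1 s.
At the end, for the whole second after the job is handed in: Fingers hold the lamp arm at rest, pushing on the back stop with 5 to 16 N; rivet within 6 mm sideways and 5 mm lengthwise of the ram axis; arm flat on the anvil (3.5 mm, 3 degrees), square to the stop within 3.5 degrees, clear of the ram; lever 45 degrees up within 8 degrees (all of step 1 and contact force between lamp_arm and back_stop between 5 and 16 N and contact force between the fingers and lamp_arm above 3 N and y of rivet in the frame of anvil between -0.006 and 0.006 m and x of rivet in the frame of anvil between -0.005 and 0.005 m and z of rivet in the frame of anvil below 0.0205 m and angle between the x axis of lamp_arm and the x axis of press, either way round below 0.06 rad and angle between lamp_arm's own z axis and vertical below 0.05 rad and contact force between lamp_arm and ram below 0.5 N and linear speed of lamp_arm below 0.01 m/s); the arm keeps its last pose, push and grip.
It fails at once if the lamp arm is rammed against the back stop (over 40 N) (contact force between lamp_arm and back_stop above 40 N).
It fails at once if another thing on the desk is moved by more than 20 mm (distance of any of spare_arm, rivet_tin, toy, screwdriver from where it was at the start of the episode above 0.02 m).
It also fails if it takes over 72 s, if anything falls off the work surface, if the arm or the gripper's body presses on something with over 40 N, if the wrist force passes 120 N, or if a joint passes its speed limit or range.

### The arm

A 7-joint arm with a two-finger parallel gripper is mounted at the origin on the work surface. World frame = base frame: x ahead of the robot, y to its left, z up, the work surface at z = 0. Lengths are in m, angles in rad, forces in N, time in s.
With the tool pointing down it reaches from about 0.425 to 0.875 m from the base axis. Payload 4.7 kg.
Tool frame: the origin (TCP) lies midway between the tips of the shut fingers; the grasp point (between the pads) lies 19 mm behind it; z points along the fingers, y is the line along which they close (so a half turn about z gives the same grasp; the last joint's range is limited). The gripper opens to 87 mm and grips with 3 to 60 N. Pads are 19 mm wide; open, the fingers measure 117 mm over their backs; the gripper's body (75 mm by 190 mm) begins 51 mm behind the grasp point.
Start: joints at [1.169, 0.321, -0.07, 1.45, 0.023, 1.371, -0.057], TCP at [0.263, -0.595, 0.223] pointing down, gripper open.
Joint ranges: [-2.86, 2.86], [-0.3, 2.09], [-1.38, 1.24], [0.06, 2.45], [-1.56, 4.7], [0.09, 2.05], [-2.69, 2.69]. Speed limits (rad/s): [2.57, 2.57, 3.14, 3.14, 3.14, 3.14, 3.14].

### API

Orientations are given as a rotation vector (axis times angle).
In Python, from bench import ctrl, cams gives the robot as it stands (ctrl), with the cameras (cams).
- The arm moves only by the tool creep_tool, called after "Request:" as name(argument=value, ...) on one line, values as JSON. Schema: {"type":"object","properties":{"rows":{"type":"array","items":{"type":"array","items":{"type":"number"},"minItems":5,"maxItems":5},"minItems":1,"maxItems":20},"clamp_n":{"type":"number"},"only":{"type":"string"},"quiet":{"type":"boolean"},"lines":{"type":"string"}},"required":["rows"],"additionalProperties":false}. rows is a list of rows, 1 to 20 of them, each of 5 numbers: dx, dy, dz in parts of the range, where 1.0 means 0.8 m, then a turn about the tool's z in parts of the range, where 1.0 means 60 degrees, then the opening from 0.0 (shut) to 1.0 (fully open); each row is the pose to reach, as a shift and turn from the pose commanded when the call began, along the tool's axes at that moment; what a row does not reach only later rows make up. A row lasts 1/10 s, in which the tool goes at most 0.05 m and 0.15 rad, less where a joint would pass 70% of its speed; a pose out of reach is approached as far as the arm can. The fingers move at their own pace and stop on an object; clamp_n is the grip in N (left out, the last holds). Time passes only in rows, so rows that do not move let the fingers close. The tool returns the time, the measured TCP pose, the force, the opening and the grip force at its end. only (a regular expression) keeps the lines of the reply that match it, lines (a string "A,B") keeps lines A to B, and quiet returns only ok. Input that does not fit is refused with a message, and nothing moves.
- ctrl.get_state(): the state, without advancing time (a new reading comes with each control period).
- cams.get_image(name): name is "scene" or "top" or "wrist"; returns the picture (420x560x3 uint8, red, green, blue); there is no depth.
- cams.camera_model(name): a dict with "vertical_fov" (degrees; the focal length in pixels is half the picture's height over the tangent of half this angle, whatever the lens; pixels are square), "cx", "cy" (the principal point, pixels), "k1" (the pictures are not rectified: a ray, as slopes to the right and down, at radius r is drawn at 1 + k1 r^2 times it, then the intrinsics apply), "rvec" (rotation vector, rad) and "tvec" (3), from world to camera coordinates, as OpenCV has them; the wrist camera has in their place "hand_eye" (4x4, takes a point from camera to tool coordinates, whose origin is the TCP and whose axes are the flange's). Camera axes: x right, y down, z forward; pixel columns grow to the right and rows downward; lengths in m; the calibration is good to about 2 mm. A picture is of the moment at which its call begins: read the wrist's pose just before it. camera_model takes no time and is no camera call.
- ctrl.close_job(): hands the job in; it is judged then, once.
The state is a dict: "time": time; "joint_positions": joint angles; "qd": joint speeds; "joint_torque": joint torques, N m; "position": TCP position; "tool_rot": TCP orientation; "ft_force": force on the tool from outside, world axes, zero at the start; "torque": the same for the moment, N m; "grip_width": opening from 0.0 (shut) to 1.0 (fully open); "grip_force": force on a finger pad.
Only numpy, scipy, OpenCV 4.12 (cv2) and the standard library are available. Lean on these libraries where they do the work, as an engineer would, in place of code of your own. Each camera call takes 0.05 s, during which the arm holds its last target. There are 200 camera calls.

## Working session

There is one attempt and no reset: what is moved stays moved. The work goes in short steps, Python scripts to look and compute and a tool call to move; the robot and the scene stay as the last step left them, time stands still between calls to the robot, and variables do not carry over. Pictures are saved under pics/ and viewed, at most 10 in all, crops included, and the job is handed in when it is done.

```bash
ls; mkdir -p pics; cat > h.py <<'E'
import numpy as np, cv2
from bench import ctrl, cams
from scipy.spatial.transform import Rotation as R
def grab(n,f=None):
    im=cams.get_image(n)
    if f: cv2.imwrite('pics/'+f+'.png',cv2.cvtColor(im,cv2.COLOR_RGB2BGR))
    return im
def cam(n):
    m=cams.camera_model(n); f=210/np.tan(np.radians(m['vertical_fov'])/2)
    if 'hand_eye' in m:
        s=ctrl.get_state(); T=np.eye(4); T[:3,:3]=R.from_rotvec(s['tool_rot']).as_matrix(); T[:3,3]=s['position']
        T=T@np.array(m['hand_eye']); Rc=T[:3,:3]; c=T[:3,3]
    else:
        Rc=R.from_rotvec(np.array(m['rvec']).ravel()).as_matrix().T; c=-Rc@np.array(m['tvec']).ravel()
    return f,m['cx'],m['cy'],m['k1'],Rc,c
def ray(C,px):
    f,cx,cy,k1,Rc,c=C
    d=(np.atleast_2d(px).astype(float)-[cx,cy])/f; u=d.copy()
    for _ in range(30): u=d/(1+k1*(u**2).sum(1,keepdims=True))
    v=np.c_[u,np.ones(len(u))]@Rc.T
    return c,v/np.linalg.norm(v,axis=1,keepdims=True)
def plane(C,px,z):
    c,v=ray(C,px); return c+v*((z-c[2])/v[:,2:])
def tri(obs):  # [(C,px)]
    A=0;b=0
    for C,p in obs:
        c,v=ray(C,p); P=np.eye(3)-np.outer(v[0],v[0]); A=A+P; b=b+P@c
    x=np.linalg.solve(A,b)
    return x,[float(np.linalg.norm((np.eye(3)-np.outer(ray(C,p)[1][0],ray(C,p)[1][0]))@(x-C[5]))) for C,p in obs]
def proj(C,X):
    f,cx,cy,k1,Rc,c=C; p=(np.atleast_2d(X)-c)@Rc; u=p[:,:2]/p[:,2:]
    return u*(1+k1*(u**2).sum(1,keepdims=True))*f+[cx,cy]
E
python3 - <<'E'
from h import *
s=ctrl.get_state(); print({k:np.round(v,3) for k,v in s.items()})
for n in('scene','top'): grab(n,n+'0'); C=cam(n); print(n,np.round(C[5],3),C[0],C[3])
m=cams.camera_model('wrist');print(m)
E
```

```text
bench.py
pics
{'time': np.float64(0.0), 'joint_positions': array([ 1.169,  0.322, -0.07 ,  1.452,  0.023,  1.371, -0.057]), 'qd': array([ 0.001, -0.001, -0.001,  0.   ,  0.001, -0.001, -0.001]), 'joint_torque': array([ 0.0000e+00, -4.9129e+01, -4.0400e-01, -3.1253e+01, -6.4000e-02,
        4.4000e-02,  0.0000e+00]), 'position': array([ 0.262, -0.594,  0.221]), 'tool_rot': array([-3.072e+00, -6.480e-01,  1.000e-03]), 'ft_force': array([ 0.379, -1.184, -0.215]), 'torque': array([ 0.001,  0.027, -0.037]), 'grip_force': np.float64(0.0), 'grip_width': np.float64(1.003)}
scene [ 0.983 -0.411  1.089] 479.2303920911772 -0.15872549803184308
top [ 0.341 -0.018  1.181] 473.2507393652097 0.053088724244434074
{'vertical_fov': 64.73527738915534, 'cx': 276.44959260730985, 'cy': 210.4880156171008, 'k1': -0.0773764084932128, 'hand_eye': array([[-2.77024686e-04, -9.57394792e-01, -2.88782159e-01,
         7.84477075e-02],
       [ 9.99999698e-01, -5.55708199e-05, -7.75052687e-04,
         6.72252334e-04],
       [ 7.25983545e-04, -2.88782287e-01,  9.57394518e-01,
        -1.61240864e-01],
       [ 0.00000000e+00,  0.00000000e+00,  0.00000000e+00,
         1.00000000e+00]])}
```

View pics/scene0.png

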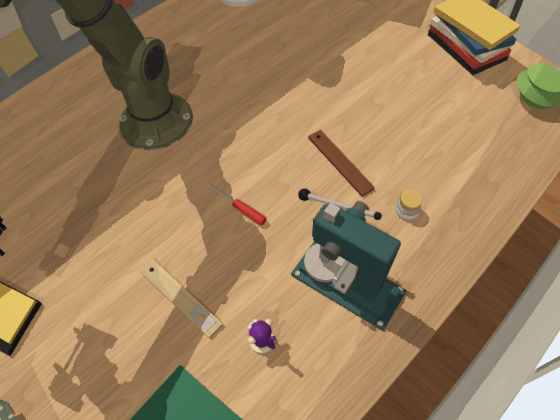

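View pics/top0.png

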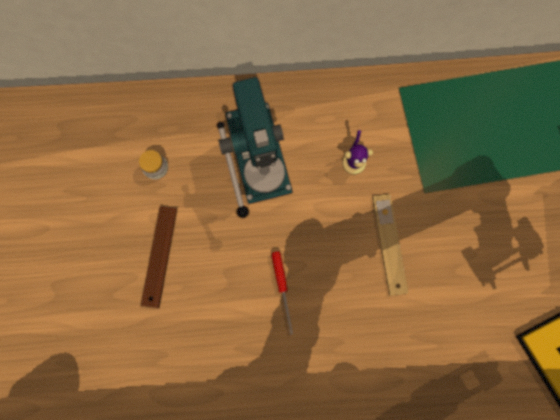

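The scene view shows the press (anvil near 322,262; knob 304,194), the lamp arm (148,267 to 215,325), spare arm, tin, monkey and screwdriver. In the top view the knob is at (242,212), the anvil at (265,175) and the lamp arm runs from (397,290) to (381,197). I'll enlarge the press and the arm.

```bash
python3 - <<'E'
import cv2,numpy as np
t=cv2.imread('pics/top0.png');s=cv2.imread('pics/scene0.png')
def c(i,x,y,w,h,k): return cv2.resize(i[y:y+h,x:x+w],None,fx=k,fy=k,interpolation=cv2.INTER_CUBIC)
a=c(t,210,70,100,150,4); b=c(s,285,180,133,150,3)
a=np.vstack([a,np.zeros((0,400,3),np.uint8)]); o=np.zeros((600,800,3),np.uint8)
o[:,:400]=a; o[:450,400:799]=b
cv2.imwrite('pics/p1.png',o)
o=np.zeros((480,800,3),np.uint8); o[:,:240]=c(t,360,185,60,120,4); o[:400,300:720]=c(s,130,250,105,100,4)
cv2.imwrite('pics/p2.png',o)
E
```

```text
(no output)
```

View pics/p1.png

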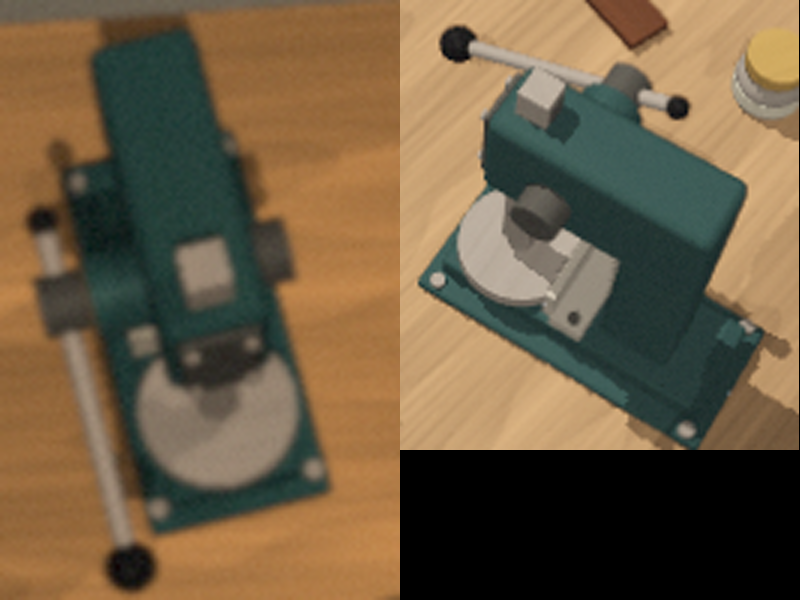

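View pics/p2.png

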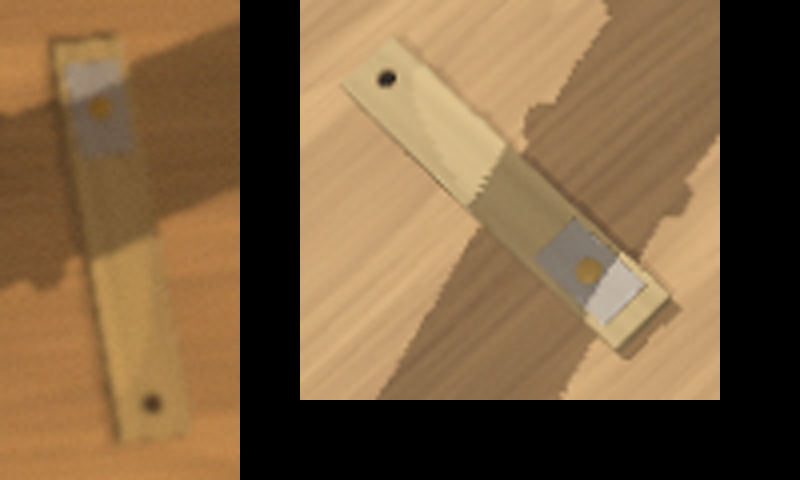

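```bash
cat > m1.py <<'E'
from h import *
T=cam('top');S=cam('scene')
t1=lambda u,v:np.array([210+(u+.5)/4-.5,70+(v+.5)/4-.5])
s1=lambda u,v:np.array([285+(u-400+.5)/3-.5,180+(v+.5)/3-.5])
t2=lambda u,v:np.array([360+(u+.5)/4-.5,185+(v+.5)/4-.5])
s2=lambda u,v:np.array([130+(u-300+.5)/4-.5,250+(v+.5)/4-.5])
def show(n,a,b):
    x,r=tri([(T,a),(S,b)]);print(n,np.round(x,4),np.round(r,4));return x
k=show('knob',t1(131,566),s1(457,44)); b=show('ball',t1(42,220),s1(678,107))
show('flangeFR',t1(328,488),s1(419,285))
print('yaw lever',np.arctan2(*(b-k)[[1,0]]))
FL,FR=plane(T,[t1(155,533),t1(328,488)],.01);d=FL-FR
print('front',FL,FR,np.linalg.norm(d[:2]),'yaw',np.arctan2(-d[0],d[1]))
f=plane(S,[s1(419,285),s1(695,448),s1(762,335)],.005);print('flange scene',f,np.linalg.norm(f[1]-f[0]),'yaw',np.arctan2(*(f[1]-f[0])[[1,0]]))
# anvil ellipses
it=cv2.imread('pics/top0.png');isc=cv2.imread('pics/scene0.png')
print('anvil top',plane(T,[t1(137,405),t1(298,400),t1(220,489)],.05))
print('anvil scene',plane(S,[s1(457,240),s1(490,196),s1(470,278),s1(510,301)],.05))
r=show('rivet',t2(101,107),s2(589,269));h=show('hole',t2(151,403),s2(387,78))
print('yaw arm',np.arctan2(*(r-h)[[1,0]]))
for n,a,b in[('farL',(54,38),(668,297)),('farR',(122,36),(620,352)),('nearL',(120,440),(398,38)),('nearR',(185,434),(343,82))]:show(n,t2(*a),s2(*b))
E
python3 m1.py
```

```text
knob [0.5797 0.0461 0.1495] [0.0008 0.0008]
ball [0.7582 0.0798 0.2229] [0.0014 0.0014]
flangeFR [ 0.6559 -0.0745  0.0031] [0.0005 0.0005]
yaw lever 0.1865896588022975
front [0.63194319 0.03761123 0.01      ] [ 0.65377789 -0.07452468  0.01      ] 0.11424191605842661 yaw 0.19231008215067794
flange scene [[ 0.65672727 -0.0746316   0.005     ]
 [ 0.90679283 -0.02470888  0.005     ]
 [ 0.88704749  0.0859791   0.005     ]] 0.2550001193708598 yaw 0.19704795607663314
anvil top [[ 0.70497829  0.04231627  0.05      ]
 [ 0.70115352 -0.05824723  0.05      ]
 [ 0.64713853 -0.00595211  0.05      ]]
anvil scene [[ 0.66487311 -0.03966594  0.05      ]
 [ 0.65708508  0.00739962  0.05      ]
 [ 0.69479033 -0.05642612  0.05      ]
 [ 0.73048887 -0.04896263  0.05      ]]
rivet [ 0.5853 -0.3022  0.016 ] [0.0019 0.0019]
hole [ 0.4009 -0.3108  0.012 ] [0.0014 0.0014]
yaw arm 0.04695077668248049
farL [ 0.6314 -0.2794  0.0155] [0.0004 0.0004]
farR [ 0.6325 -0.3222  0.0082] [0.0027 0.0027]
nearL [ 0.3809 -0.2894  0.0077] [0.0026 0.0026]
nearR [ 0.3809 -0.3311  0.0067] [0.0003 0.0003]
```

```bash
cat > go.py <<'E'
import sys
from h import *
def need(x,y,z,yaw):
    s=ctrl.get_state(); M=R.from_rotvec(s['tool_rot']).as_matrix()
    d=M.T@(np.array([x,y,z])-s['position']); cy=np.arctan2(M[1,0],M[0,0])
    t=(cy-yaw+np.pi)%(2*np.pi)-np.pi
    print('t',round(float(s['time']),2),'at',np.round(s['position'],4),'yaw',round(float(cy),3),'zaxis',np.round(M[:,2],3),'need',np.round(d,4),'turn',round(float(t),3),'dist',round(float(np.linalg.norm(d)),3),'F',np.round(s['ft_force'],1))
if __name__=='__main__': need(*map(float,sys.argv[1:]))
E
python3 go.py 0.58 0.046 0.25 0.19
python3 - <<'E'
from scipy.optimize import least_squares
import numpy as np
P=np.array([[.70498,.04232],[.70115,-.05825],[.64714,-.00595],[.66487,-.03967],[.65709,.0074],[.69479,-.05643],[.7305,-.049]])
r=least_squares(lambda c:np.hypot(*(P-c).T)-.05,[.7,0]);print(r.x,r.fun)
E
```

```text
t 0.1 at [ 0.2623 -0.5942  0.2216] yaw 0.416 zaxis [-0.001  0.002 -1.   ] need [ 0.5492 -0.4573 -0.0277] turn 0.226 dist 0.715 F [ 1.   0.3 -0.4]
[ 0.70148851 -0.00768476] [ 0.0001265   0.00056638  0.00437619 -0.00137932 -0.00310888 -0.00079666
  0.00048382]
```

Units first: shifts go in shares of 0.8 m and turns go in shares of 60 degrees. So 0.55 m / 0.8 = 0.6875, -0.457 m / 0.8 = -0.5713, 0.226 rad / 1.0472 = 0.2158.

Request:
creep_tool(rows=[[0.6875, -0.5713, -0.035, 0.2158, 1], [0.6875, -0.5713, -0.035, 0.2158, 1], [0.6875, -0.5713, -0.035, 0.2158, 1], [0.6875, -0.5713, -0.035, 0.2158, 1], [0.6875, -0.5713, -0.035, 0.2158, 1], [0.6875, -0.5713, -0.035, 0.2158, 1], [0.6875, -0.5713, -0.035, 0.2158, 1], [0.6875, -0.5713, -0.035, 0.2158, 1], [0.6875, -0.5713, -0.035, 0.2158, 1], [0.6875, -0.5713, -0.035, 0.2158, 1], [0.6875, -0.5713, -0.035, 0.2158, 1], [0.6875, -0.5713, -0.035, 0.2158, 1], [0.6875, -0.5713, -0.035, 0.2158, 1], [0.6875, -0.5713, -0.035, 0.2158, 1], [0.6875, -0.5713, -0.035, 0.2158, 1], [0.6875, -0.5713, -0.035, 0.2158, 1], [0.6875, -0.5713, -0.035, 0.2158, 1]])

```text
time: 1.8
position: [0.5807, 0.0448, 0.2499]
tool_rot: [3.127, 0.298, -0.002]
ft_force: [-0.4, -1.1, 0.2]
grip_width: 1.001
grip_force: 0.0
```

```bash
python3 - <<'E'
from h import *
import pickle
C=cam('wrist');grab('wrist','w1');pickle.dump(C,open('w1.pkl','wb'))
E
python3 go.py .58 .046 .131 .19
```

```text
t 1.85 at [0.5806 0.0438 0.25  ] yaw 0.188 zaxis [-0.001 -0.001 -1.   ] need [-0.     -0.0024  0.119 ] turn -0.002 dist 0.119 F [ 0.6 -2.2  1. ]
```

View pics/w1.png

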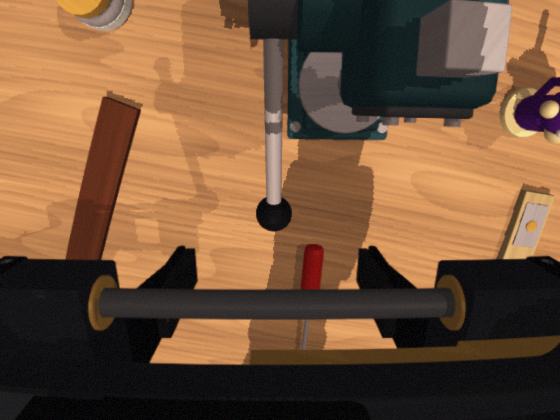

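The wrist view shows the knob at (274,213), the flange's front-left corner at (288,138) and the anvil's front at (342,133). The lever runs straight up the picture, so the yaw is right.

```bash
python3 - <<'E'
from h import *
import pickle
W=pickle.load(open('w1.pkl','rb'));T=cam('top');S=cam('scene')
t1=lambda u,v:np.array([210+(u+.5)/4-.5,70+(v+.5)/4-.5]);s1=lambda u,v:np.array([285+(u-400+.5)/3-.5,180+(v+.5)/3-.5])
print('knob3',tri([(T,t1(131,566)),(S,s1(457,44)),(W,(274,213))]))
print('FL',tri([(T,t1(155,533)),(W,(288,138))]))
a,b=plane(W,[(288,138),(384,139)],.01);print(a,b,'yaw',np.arctan2(a[0]-b[0],-(a-b)[1])+0, np.arctan2(-(a-b)[0],(a-b)[1]))
print('anvil',plane(W,[(299,85),(342,133)],.05))
k,b=plane(W,[(274,213),(273.5,40)],.1495);print('lever',k)
E
python3 go.py .5795 .046 .131 .19
```

```text
knob3 (array([0.57919929, 0.04579333, 0.15059105]), [0.0005000852682489198, 0.0013175180363813686, 0.0010156562036564632])
FL (array([0.63053562, 0.03856476, 0.01422753]), [0.0012077721251920288, 0.0012077721251919757])
[0.62989086 0.03951699 0.01      ] [ 0.65115581 -0.07389395  0.01      ] yaw -2.9562412772421647 0.18535137634762844
anvil [[ 0.68797869  0.04096126  0.05      ]
 [ 0.64902104 -0.01426541  0.05      ]]
lever [0.57780776 0.04560781 0.1495    ]
t 1.85 at [0.5806 0.0438 0.25  ] yaw 0.188 zaxis [-0.001 -0.001 -1.   ] need [-0.0005 -0.0025  0.119 ] turn -0.002 dist 0.119 F [ 0.6 -2.2  1. ]
```

In the tool's units: 0.119 m / 0.8 = 0.1488, -0.002 m / 0.8 = -0.0025.

Request:
creep_tool(rows=[[0, -0.0025, 0.0625, 0, 1], [0, -0.0025, 0.125, 0, 1], [0, -0.0025, 0.1488, 0, 1], [0, -0.0025, 0.1488, 0, 1], [0, -0.0025, 0.1488, 0, 0], [0, -0.0025, 0.1488, 0, 0], [0, -0.0025, 0.1488, 0, 0], [0, -0.0025, 0.1488, 0, 0], [0, -0.0025, 0.1488, 0, 0], [0, -0.0025, 0.1488, 0, 0], [0, -0.0025, 0.1488, 0, 0], [0, -0.0025, 0.1488, 0, 0]], clamp_n=25)

```text
time: 3.05
position: [0.5807, 0.0476, 0.1315]
tool_rot: [3.127, 0.298, -0.0]
ft_force: [0.4, -0.2, 0.2]
grip_width: 0.359
grip_force: 0.0
```

Request:
creep_tool(rows=[[0, 0, 0, 0, 0], [0, 0, 0, 0, 0], [0, 0, 0, 0, 0]])

```text
time: 3.35
position: [0.5807, 0.0473, 0.1315]
tool_rot: [3.127, 0.298, -0.0]
ft_force: [0.5, 0.5, -0.1]
grip_width: 0.325
grip_force: 25.0
```

Request:
creep_tool(rows=[[-0.005, 0, -0.015, 0, 0], [-0.0088, 0, -0.03, 0, 0], [-0.0113, 0, -0.05, 0, 0], [-0.0125, 0, -0.0675, 0, 0], [-0.0113, 0, -0.0875, 0, 0], [-0.0088, 0, -0.105, 0, 0], [-0.0038, 0, -0.1225, 0, 0], [0.0025, 0, -0.1413, 0, 0], [0.0113, 0, -0.1575, 0, 0], [0.02, 0, -0.1738, 0, 0], [0.0313, 0, -0.1875, 0, 0], [0.0425, 0, -0.2, 0, 0], [0.0425, 0, -0.2, 0, 0], [0.0425, 0, -0.2, 0, 0], [0.0425, 0, -0.2, 0, 0], [0.0425, 0, -0.2, 0, 0]])

```text
time: 4.95
position: [0.6145, 0.0538, 0.2941]
tool_rot: [3.127, 0.297, 0.004]
ft_force: [-4.1, -2.2, 5.0]
grip_width: 0.329
grip_force: 25.0
```

```bash
python3 - <<'E'
from h import *
a=grab('scene','s2');b=grab('top','t2')
o=np.hstack([cv2.resize(a[120:330,240:440],(400,420)),cv2.resize(b[60:270,180:380],(400,420))])
cv2.imwrite('pics/p3.png',o[:,:,::-1])
E
python3 go.py .61 .05 .3 .19
```

```text
t 5.05 at [0.6145 0.0537 0.2941] yaw 0.189 zaxis [ 0.003 -0.001 -1.   ] need [-0.0051  0.0028 -0.0059] turn -0.001 dist 0.008 F [-4.4 -2.8  5.7]
```

View pics/p3.png

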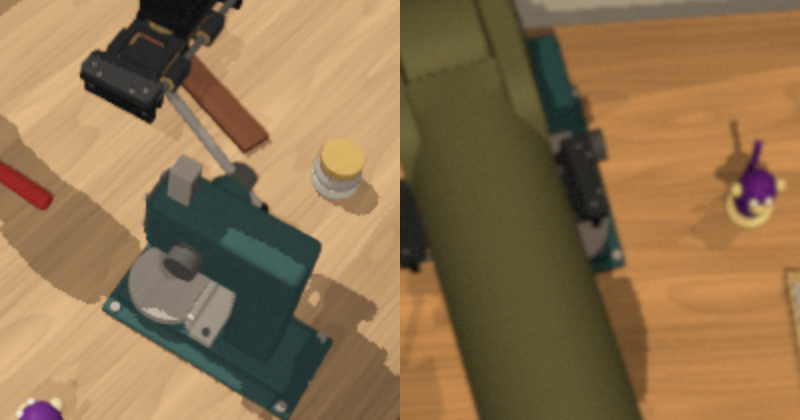

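The lever is in the fingers and raised to about 0.8 rad (knob z about 0.313 m). I'll release it and back off upwards.

Request:
creep_tool(rows=[[0, 0, 0, 0, 0.8], [0, 0, 0, 0, 0.8], [0, 0, 0, 0, 0.8], [0, 0, 0, 0, 0.8], [0, 0, 0, 0, 0.8], [0, 0, -0.05, 0, 0.8], [0, 0, -0.0875, 0, 0.8], [0, 0, -0.0875, 0, 0.8]])

```text
time: 5.85
position: [0.6158, 0.0549, 0.3664]
tool_rot: [-3.127, -0.298, -0.013]
ft_force: [0.2, 0.4, 0.0]
grip_width: 0.792
grip_force: 0.0
```

```bash
python3 go.py .45 -.308 .2 .042
```

```text
t 5.85 at [0.6158 0.0549 0.3664] yaw 0.19 zaxis [ 0.008  0.001 -1.   ] need [-0.2327  0.3249  0.1646] turn 0.148 dist 0.432 F [0.2 0.4 0. ]
```

In the tool's units: 0.325 m / 0.8 = 0.4063, -0.233 m / 0.8 = -0.2913, 0.148 rad / 1.0472 = 0.1413.

Request:
creep_tool(rows=[[-0.2913, 0.4063, 0.2063, 0.1413, 1], [-0.2913, 0.4063, 0.2063, 0.1413, 1], [-0.2913, 0.4063, 0.2063, 0.1413, 1], [-0.2913, 0.4063, 0.2063, 0.1413, 1], [-0.2913, 0.4063, 0.2063, 0.1413, 1], [-0.2913, 0.4063, 0.2063, 0.1413, 1], [-0.2913, 0.4063, 0.2063, 0.1413, 1], [-0.2913, 0.4063, 0.2063, 0.1413, 1], [-0.2913, 0.4063, 0.2063, 0.1413, 1], [-0.2913, 0.4063, 0.2063, 0.1413, 1], [-0.2913, 0.4063, 0.2063, 0.1413, 1]])

```text
time: 6.95
position: [0.446, -0.3092, 0.1957]
tool_rot: [-3.139, -0.063, 0.001]
ft_force: [0.6, -0.4, 0.2]
grip_width: 0.999
grip_force: 0.0
```

```bash
python3 - <<'E'
from h import *
import pickle
T=cam('top');S=cam('scene')
W=cam('wrist');im=grab('wrist','w2');pickle.dump(W,open('w2.pkl','wb'))
t=grab('top','t3');s=grab('scene','s3')
# knob: dark blob, near predicted
for n,C,i in(('top',T,t),('scene',S,s)): 
    print(n,proj(C,[.6158,.0549,.312]))
cv2.imwrite('pics/p4.png',np.hstack([im[:, :],cv2.resize(s[130:270,240:360],(240,280))[:, :] if 0 else np.vstack([cv2.resize(s[130:235,260:320],(240,420))])])[:,:,::-1])
E
python3 go.py .45 -.308 .2 .042
```

```text
top [[230.15934323 174.17480131]]
scene [[321.0292718  158.72805285]]
t 7.1 at [ 0.4479 -0.3076  0.197 ] yaw 0.045 zaxis [ 0.001 -0.    -1.   ] need [ 0.0021  0.0005 -0.003 ] turn 0.003 dist 0.004 F [-0.  -0.2  0.3]
```

View pics/p4.png

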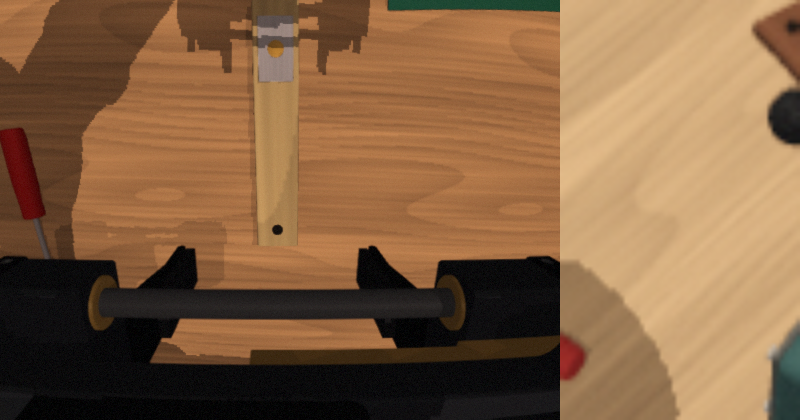

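The wrist view shows the arm nearly straight up the picture: rivet (275,50), hole (277,230), near end at row 246, edges at columns 256 and 298. In the scene crop the raised knob sits where a 45° lever puts it, about (319,159).

```bash
python3 - <<'E'
from h import *
import pickle
W=pickle.load(open('w2.pkl','rb'));T=cam('top');S=cam('scene')
im=cv2.imread('pics/w2.png');hsv=cv2.cvtColor(im,cv2.COLOR_BGR2HSV)
print('hsv',hsv[150,275],hsv[150,230],hsv[150,320])
for r in (100,150,200,235):
    g=np.abs(np.diff(cv2.GaussianBlur(im,(3,3),0)[r,235:320].astype(int),axis=0)).sum(1); l=235+np.argmax(g[:42]);rr=277+np.argmax(g[42:])
    print(r,l,rr,plane(W,[(l+.5,r),(rr+.5,r)],.012)[:,:2].round(4).tolist())
t2=lambda u,v:np.array([360+(u+.5)/4-.5,185+(v+.5)/4-.5]);s2=lambda u,v:np.array([130+(u-300+.5)/4-.5,250+(v+.5)/4-.5])
r,e=tri([(T,t2(101,107)),(S,s2(589,269)),(W,(275.3,50))]);h,f=tri([(T,t2(151,403)),(S,s2(387,78)),(W,(277.3,230))])
print(r,e,h,f,np.arctan2(*(r-h)[[1,0]]),'W only',plane(W,[(275.3,50)],.017),plane(W,[(277.3,230)],.012))
print('near',plane(W,[(278,246)],.012))
E
```

```text
hsv [ 16 133 182] [ 13 152 164] [ 13 147 174]
100 254 297 [[0.5346, -0.2843], [0.5363, -0.3271]]
150 255 296 [[0.4849, -0.2865], [0.4866, -0.3288]]
200 256 296 [[0.4315, -0.2888], [0.4332, -0.3318]]
235 258 280 [[0.3913, -0.2919], [0.3923, -0.3163]]
[ 0.58400316 -0.30259458  0.01333533] [0.0019839549317821185, 0.0026277240723239755, 0.0022011390015995664] [ 0.40018537 -0.31134578  0.01292017] [0.0005346321496597574, 0.0024710402391127056, 0.002067737667396729] 0.0475721421602417 W only [[ 0.58124225 -0.3032195   0.017     ]] [[ 0.39803262 -0.31254245  0.012     ]]
near [[ 0.37891943 -0.31410648  0.012     ]]
```

In the tool's units: 0.18 m / 0.8 = 0.225, 0.17 m / 0.8 = 0.2125.

```bash
python3 go.py .448 -.309 .004 .047
```

```text
t 7.1 at [ 0.4479 -0.3076  0.197 ] yaw 0.045 zaxis [ 0.001 -0.    -1.   ] need [-1.00e-04  1.30e-03  1.93e-01] turn -0.002 dist 0.193 F [-0.  -0.2  0.3]
```

Request:
creep_tool(rows=[[0, 0, 0.0625, 0, 1], [0, 0.0013, 0.125, 0, 1], [0, 0.0013, 0.175, 0, 1], [0, 0.0013, 0.2125, 0, 1], [0, 0.0013, 0.225, 0, 1], [0, 0.0013, 0.225, 0, 1]])

```text
time: 7.7
position: [0.4467, -0.3088, 0.0159]
tool_rot: [-3.139, -0.069, 0.002]
ft_force: [-0.1, -0.2, 0.7]
grip_width: 1.001
grip_force: 0.0
```

```bash
python3 go.py .448 -.309 .004 .047
```

```text
t 7.7 at [ 0.4467 -0.3088  0.0159] yaw 0.044 zaxis [-0.001  0.002 -1.   ] need [0.0013 0.0003 0.0119] turn -0.003 dist 0.012 F [-0.1 -0.2  0.7]
```

In the tool's units: 0.012 m / 0.8 = 0.015, 0.006 m / 0.8 = 0.0075.

Request:
creep_tool(rows=[[0, 0, 0.0075, 0, 1], [0, 0, 0.015, 0, 1], [0, 0, 0.015, 0, 0], [0, 0, 0.015, 0, 0], [0, 0, 0.015, 0, 0], [0, 0, 0.015, 0, 0], [0, 0, 0.015, 0, 0], [0, 0, 0.015, 0, 0], [0, 0, 0.015, 0, 0], [0, 0, 0.015, 0, 0], [0, 0, 0.015, 0, 0], [0, 0, 0.015, 0, 0], [0, 0, 0.015, 0, 0]], clamp_n=50)

```text
time: 9.0
position: [0.4466, -0.3102, 0.0046]
tool_rot: [3.141, 0.066, -0.0]
ft_force: [-0.5, 0.4, 1.9]
grip_width: 0.506
grip_force: 50.0
```

In the tool's units: -0.11 m / 0.8 = -0.1375, -0.09 m / 0.8 = -0.1125.

Request:
creep_tool(rows=[[0, 0, -0.0125, 0, 0], [0, 0, -0.0375, 0, 0], [0, 0, -0.075, 0, 0], [0, 0, -0.1125, 0, 0], [0, 0, -0.1375, 0, 0], [0, 0, -0.1375, 0, 0], [0, 0, -0.1375, 0, 0]])

```text
time: 9.7
position: [0.4464, -0.3102, 0.1145]
tool_rot: [3.14, 0.065, 0.0]
ft_force: [-0.6, 0.2, -2.0]
grip_width: 0.509
grip_force: 50.0
```

```bash
python3 go.py .4555 -.0542 .115 .19
```

```text
t 9.7 at [ 0.4464 -0.3102  0.1145] yaw 0.042 zaxis [ 0. -0. -1.] need [ 0.0197 -0.2554 -0.0006] turn -0.148 dist 0.256 F [-0.6  0.2 -2. ]
```

In the tool's units: -0.255 m / 0.8 = -0.3188, -0.23 m / 0.8 = -0.2875, -0.148 rad / 1.0472 = -0.1413.

Request:
creep_tool(rows=[[0.0025, -0.0375, 0, -0.0095, 0], [0.0063, -0.0875, 0, -0.0382, 0], [0.01, -0.1375, 0, -0.0668, 0], [0.015, -0.1875, 0, -0.0955, 0], [0.02, -0.2375, 0, -0.1241, 0], [0.0225, -0.2875, 0, -0.1413, 0], [0.025, -0.3188, 0, -0.1413, 0], [0.025, -0.3188, 0, -0.1413, 0], [0.025, -0.3188, 0, -0.1413, 0], [0.025, -0.3188, 0, -0.1413, 0]])

```text
time: 10.7
position: [0.4552, -0.0557, 0.1136]
tool_rot: [-3.128, -0.295, 0.003]
ft_force: [-0.6, -0.2, -0.9]
grip_width: 0.506
grip_force: 50.0
```

```bash
python3 - <<'E'
from h import *
import pickle
W=cam('wrist');im=grab('wrist','w4');pickle.dump(W,open('w4.pkl','wb'))
s=grab('scene','s4')
S=cam('scene');st=ctrl.get_state();M=R.from_rotvec(st['tool_rot']).as_matrix()
for n,C in(('W',W),('S',S)):print(n,proj(C,np.array(st['position'])+np.array([[.135,0,-.012],[.135-.08,0,-.007]])@M.T))
o=np.zeros((420,800,3),np.uint8);o[:,:400]=im[:420,80:480];o[:,400:]=cv2.resize(s[120:330,180:380],(400,420));cv2.imwrite('pics/p5.png',o[:,:,::-1])
E
python3 go.py .4555 -.0542 .063 .19
```

```text
W [[275.13117987 -33.39601799]
 [275.26278855 162.95440035]]
S [[283.00917275 222.1435481 ]
 [255.04182215 206.98658371]]
t 10.8 at [ 0.4556 -0.0558  0.114 ] yaw 0.187 zaxis [-0.001  0.    -1.   ] need [ 0.0003 -0.0016  0.051 ] turn -0.003 dist 0.051 F [-0.2 -0.2 -1.2]
```

View pics/p5.png

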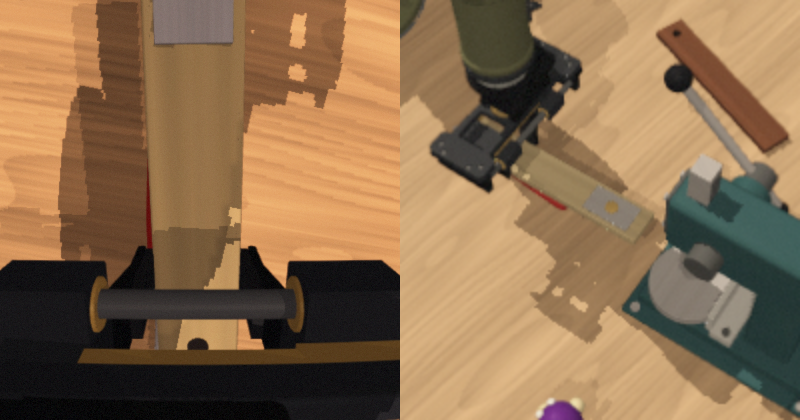

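The rivet is at scene pixel (285.5,224) and the plate's near edge is at wrist row 44. From the strip's apparent width I'll work out its height and sag, and where it sits sideways in the tool.

```bash
python3 - <<'E'
from h import *
import pickle
W=pickle.load(open('w4.pkl','rb'));S=cam('scene');st=ctrl.get_state();M=R.from_rotvec(st['tool_rot']).as_matrix();p=np.array(st['position'])
im=cv2.cvtColor(cv2.imread('pics/w4.png'),cv2.COLOR_BGR2LAB).astype(int);g=np.abs(np.diff(cv2.blur(im.astype(np.float32),(1,7)),axis=1)).sum(2)
for r in (6,25,80,120,160,200,240):
    l=218+np.argmax(g[r,218:242]);rr=308+np.argmax(g[r,308:332])
    c,v=ray(W,[(l+.5,r),(rr+.5,r)]); 
    u=(v/(-v[:,2:]))@M; w=abs(u[0,1]-u[1,1]); h=.045/w
    P=((c-v/v[:,2:]*h)-p)@M; print(r,l,rr,np.round(P*1000,1).tolist())
# rivet: scene ray at planes
for z in (.11,.12,.126,.13):
    print(z,((plane(S,[(285.5,224)],z)-p)@M*1000).round(1))
print('rivet head',(tri([(S,(285.5,224)),])[0] if 0 else ''))
print('plate edge W at tcp z-7, -3:',[((plane(W,[(274,44)],z)-p)@M*1000).round(1) for z in(p[2]+.01,p[2]+.005,p[2])])
E
```

```text
6 231 324 [[128.2, -21.2, 16.2], [128.2, 23.8, 16.2]]
25 233 312 [[126.4, -24.0, 45.6], [126.3, 21.0, 45.6]]
80 224 323 [[92.2, -23.1, -1.5], [92.2, 21.9, -1.5]]
120 226 328 [[74.6, -21.5, -10.4], [74.6, 23.5, -10.4]]
160 227 322 [[56.0, -22.6, -4.2], [56.0, 22.4, -4.2]]
200 229 321 [[36.5, -22.4, -4.4], [36.5, 22.6, -4.4]]
240 231 320 [[15.7, -22.2, -5.1], [15.7, 22.8, -5.1]]
0.11 [[137.5  -6.4   3.9]]
0.12 [[140.7  -1.8  -6.1]]
0.126 [[142.6   1.  -12.1]]
0.13 [[143.9   2.8 -16.1]]
rivet head 
plate edge W at tcp z-7, -3: [array([[105.9,  -0.5, -10.1]]), array([[106.8,  -0.5,  -5.1]]), array([[ 1.077e+02, -6.000e-01, -1.000e-01]])]
```

In the tool's units: 0.049 m / 0.8 = 0.0613, 0.03 m / 0.8 = 0.0375, -0.003 rad / 1.0472 = -0.0029.

Request:
creep_tool(rows=[[0, -0.0013, 0.0375, -0.0029, 0], [0, -0.0019, 0.0613, -0.0029, 0], [0, -0.0019, 0.0613, -0.0029, 0], [0, -0.0019, 0.0613, -0.0029, 0]], clamp_n=55)

```text
time: 11.2
position: [0.4556, -0.0536, 0.0656]
tool_rot: [-3.127, -0.301, 0.001]
ft_force: [-0.1, -0.2, -0.9]
grip_width: 0.505
grip_force: 55.0
```

Request:
creep_tool(rows=[[0.0125, 0, 0, 0, 0], [0.025, 0, 0, 0, 0], [0.0375, 0, 0, 0, 0], [0.05, 0, 0, 0, 0], [0.0625, 0, 0, 0, 0], [0.075, 0, 0, 0, 0], [0.0875, 0, 0, 0, 0], [0.0875, 0, 0, 0, 0], [0.0875, 0, 0, 0, 0]])

```text
time: 12.1
position: [0.5242, -0.0395, 0.0653]
tool_rot: [-3.127, -0.303, 0.001]
ft_force: [-0.1, -0.7, -0.3]
grip_width: 0.51
grip_force: 55.0
```

```bash
python3 go.py .5637 -.0331 .0546 .19
```

```text
t 12.1 at [ 0.5242 -0.0395  0.0653] yaw 0.193 zaxis [-0.001  0.    -1.   ] need [0.04   0.0013 0.0106] turn 0.003 dist 0.041 F [-0.1 -0.7 -0.3]
```

In the tool's units: 0.028 m / 0.8 = 0.035, 0.02 m / 0.8 = 0.025, 0.002 rad / 1.0472 = 0.0019.

Request:
creep_tool(rows=[[0.0125, 0.0013, 0, 0.0019, 0], [0.025, 0.0013, 0, 0.0019, 0], [0.035, 0.0013, 0, 0.0019, 0], [0.035, 0.0013, 0, 0.0019, 0]])

```text
time: 12.5
position: [0.5534, -0.0347, 0.0656]
tool_rot: [-3.127, -0.3, -0.002]
ft_force: [-0.4, -0.5, -1.4]
grip_width: 0.507
grip_force: 55.0
```

Request:
creep_tool(rows=[[0, 0, 0.0038, 0, 0], [0, 0, 0.0075, 0, 0], [0, 0, 0.0075, 0, 0]])

```text
time: 12.8
position: [0.5512, -0.0354, 0.0588]
tool_rot: [-3.127, -0.299, 0.002]
ft_force: [-0.0, -0.2, -1.6]
grip_width: 0.509
grip_force: 55.0
```

```bash
python3 - <<'E'
from h import *
import pickle
W=cam('wrist');im=grab('wrist','w5');pickle.dump(W,open('w5.pkl','wb'));s=grab('scene','s5')
o=np.zeros((600,800,3),np.uint8);o[:390,:390]=cv2.resize(im[0:260,150:410],(390,390));o[:,400:]=cv2.resize(s[200:350,260:360],(400,600),interpolation=cv2.INTER_CUBIC);cv2.imwrite('pics/p6.png',o[:,:,::-1])
E
python3 go.py .5637 -.0331 .0546 .19
```

```text
t 12.9 at [ 0.5517 -0.0354  0.0593] yaw 0.191 zaxis [-0.001 -0.    -1.   ] need [0.0123 0.     0.0047] turn 0.001 dist 0.013 F [ 0.1  0.2 -1.3]
```

View pics/p6.png

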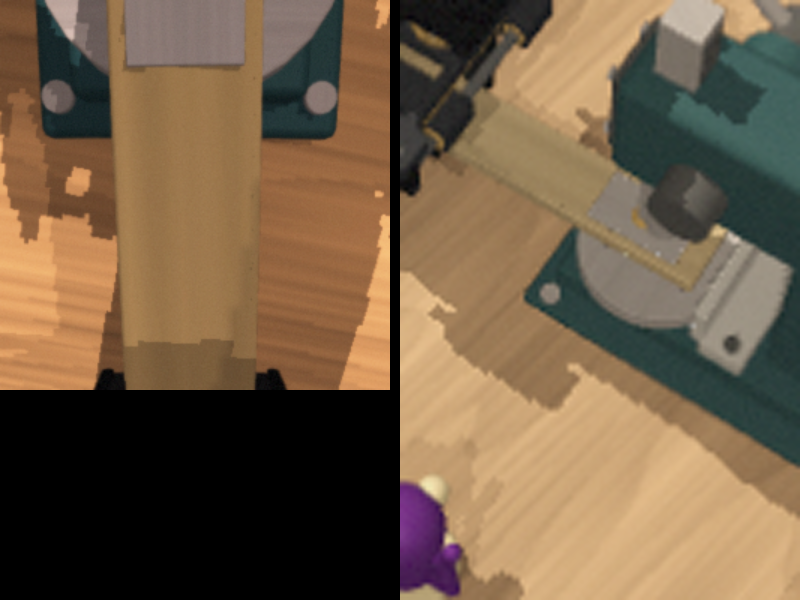

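The wrist view shows the flange's front edge level and centred at crop column 190. The strip's centre is at column 186 at the plate and 191 near the fingers, so it is turned about 0.015 rad and sits 1–2 mm to the left. In the scene view the strip is over the anvil with the rivet at the nose's edge (640,218) and the stop a centimetre beyond its end. I'll correct the turn and lower it.

In the tool's units: 0.003 m / 0.8 = 0.0038, 0.0015 m / 0.8 = 0.0019, 0.012 rad / 1.0472 = 0.0115.

Request:
creep_tool(rows=[[0, 0, 0, 0.0115, 0], [0, 0, 0.0019, 0.0115, 0], [0, 0, 0.0038, 0.0115, 0], [0, 0, 0.0038, 0.0115, 0], [0, 0, 0.0038, 0.0115, 0]])

```text
time: 13.4
position: [0.552, -0.0353, 0.0565]
tool_rot: [3.129, 0.281, -0.0]
ft_force: [-0.6, -0.9, -0.9]
grip_width: 0.505
grip_force: 55.0
```

Request:
creep_tool(rows=[[0, 0, 0.0013, 0, 0], [0, 0, 0.0025, 0, 0], [0, 0, 0.0025, 0, 0], [0, 0, 0.0025, 0, 0]])

```text
time: 13.8
position: [0.5521, -0.0353, 0.0546]
tool_rot: [3.129, 0.28, 0.0]
ft_force: [0.0, -0.3, -0.7]
grip_width: 0.504
grip_force: 55.0
```

```bash
python3 go.py .5637 -.0331 .0546 .19
```

```text
t 13.8 at [ 0.5521 -0.0353  0.0546] yaw 0.179 zaxis [ 0. -0. -1.] need [ 0.0118 -0.0001  0.    ] turn -0.011 dist 0.012 F [ 0.  -0.3 -0.7]
```

In the tool's units: 0.0014 m / 0.8 = 0.0018, 0.0007 m / 0.8 = 0.0009.

Request:
creep_tool(rows=[[0, 0, 0.0009, 0, 0], [0, 0, 0.0018, 0, 0], [0, 0, 0.0018, 0, 0], [0, 0, 0.0018, 0, 0]])

```text
time: 14.2
position: [0.5522, -0.0353, 0.0533]
tool_rot: [3.129, 0.28, 0.0]
ft_force: [0.3, -0.3, 0.4]
grip_width: 0.504
grip_force: 55.0
```

Request:
creep_tool(rows=[[0, 0, 0.0009, 0, 0], [0, 0, 0.0018, 0, 0], [0, 0, 0.0018, 0, 0], [0, 0, 0.0018, 0, 0]])

```text
time: 14.6
position: [0.5522, -0.0353, 0.0519]
tool_rot: [3.129, 0.281, 0.0]
ft_force: [0.1, 0.5, 0.9]
grip_width: 0.506
grip_force: 55.0
```

Units first: shifts go in shares of 0.8 m and turns go in shares of 60 degrees. So 0.008 m / 0.8 = 0.01, 0.006 m / 0.8 = 0.0075.

Request:
creep_tool(rows=[[0.0025, 0, 0, 0, 0], [0.005, 0, 0, 0, 0], [0.0075, 0, 0, 0, 0], [0.01, 0, 0, 0, 0], [0.01, 0, 0, 0, 0], [0.01, 0, 0, 0, 0]])

```text
time: 15.2
position: [0.5605, -0.0337, 0.0519]
tool_rot: [3.129, 0.281, 0.002]
ft_force: [0.1, 0.6, 2.5]
grip_width: 0.507
grip_force: 55.0
```

```bash
python3 go.py .5637 -.0331 .0546 .19
```

```text
t 15.2 at [ 0.5605 -0.0337  0.0519] yaw 0.179 zaxis [ 0.001  0.    -1.   ] need [ 0.0032 -0.     -0.0027] turn -0.011 dist 0.004 F [0.1 0.6 2.5]
```

In the tool's units: 0.002 m / 0.8 = 0.0025, 0.001 m / 0.8 = 0.0013.

Request:
creep_tool(rows=[[0.0013, 0, 0, 0, 0], [0.0025, 0, 0, 0, 0], [0.0025, 0, 0, 0, 0], [0.0025, 0, 0, 0, 0]])

```text
time: 15.6
position: [0.5619, -0.0335, 0.0517]
tool_rot: [3.129, 0.28, -0.0]
ft_force: [-1.5, -0.6, 2.0]
grip_width: 0.505
grip_force: 55.0
```

Request:
creep_tool(rows=[[0.0009, 0, 0, 0, 0], [0.0018, 0, 0, 0, 0], [0.0018, 0, 0, 0, 0], [0.0018, 0, 0, 0, 0]])

```text
time: 16.0
position: [0.5634, -0.0332, 0.0518]
tool_rot: [3.129, 0.28, 0.0]
ft_force: [-0.8, -0.4, 2.7]
grip_width: 0.507
grip_force: 55.0
```

In the tool's units: 0.0014 m / 0.8 = 0.0018, 0.0007 m / 0.8 = 0.0009.

Request:
creep_tool(rows=[[0.0009, 0, 0, 0, 0], [0.0018, 0, 0, 0, 0], [0.0018, 0, 0, 0, 0], [0.0018, 0, 0, 0, 0]])

```text
time: 16.4
position: [0.5642, -0.0331, 0.0516]
tool_rot: [3.129, 0.28, -0.001]
ft_force: [-2.5, -1.3, 3.8]
grip_width: 0.509
grip_force: 55.0
```

Request:
creep_tool(rows=[[0.0009, 0, 0, 0, 0], [0.0018, 0, 0, 0, 0], [0.0018, 0, 0, 0, 0], [0.0018, 0, 0, 0, 0]])

```text
time: 16.8
position: [0.5642, -0.0331, 0.0512]
tool_rot: [3.129, 0.28, -0.006]
ft_force: [-6.1, -0.4, 3.8]
grip_width: 0.511
grip_force: 55.0
```

In the tool's units: 0.0012 m / 0.8 = 0.0015, 0.0006 m / 0.8 = 0.0008.

Request:
creep_tool(rows=[[0.0008, 0, 0, 0, 0], [0.0015, 0, 0, 0, 0], [0.0015, 0, 0, 0, 0], [0.0015, 0, 0, 0, 0], [0.0015, 0, 0, 0, 0]])

```text
time: 17.3
position: [0.5643, -0.033, 0.0508]
tool_rot: [3.129, 0.28, -0.01]
ft_force: [-8.6, -1.0, 5.4]
grip_width: 0.508
grip_force: 55.0
```

```bash
python3 - <<'E'
from h import *
import pickle
F=[]
W=cam('wrist');im=grab('wrist','w6');pickle.dump(W,open('w6.pkl','wb'));s=grab('scene','s6')
for i in range(6):
    st=ctrl.get_state();F.append(np.r_[st['ft_force'],st['torque']]);cams.get_image('top')
print(np.mean(F,0).round(2),np.std(F,0).round(2))
o=np.zeros((600,800,3),np.uint8);o[:390,:390]=cv2.resize(im[0:260,150:410],(390,390));o[:,400:]=cv2.resize(s[200:350,260:360],(400,600),interpolation=cv2.INTER_CUBIC)
o[400:,:390]=cv2.resize(s[130:230,250:445],(390,200));cv2.imwrite('pics/p7.png',o[:,:,::-1])
E
python3 go.py .5637 -.0331 .0546 .19
```

```text
[-8.28 -0.94  5.4  -0.13  1.51  0.03] [0.47 0.36 0.35 0.03 0.02 0.04]
t 17.7 at [ 0.5643 -0.033   0.0508] yaw 0.179 zaxis [-0.006 -0.001 -1.   ] need [-0.0006  0.     -0.0038] turn -0.011 dist 0.004 F [-8.5 -1.2  5.9]
```

View pics/p7.png

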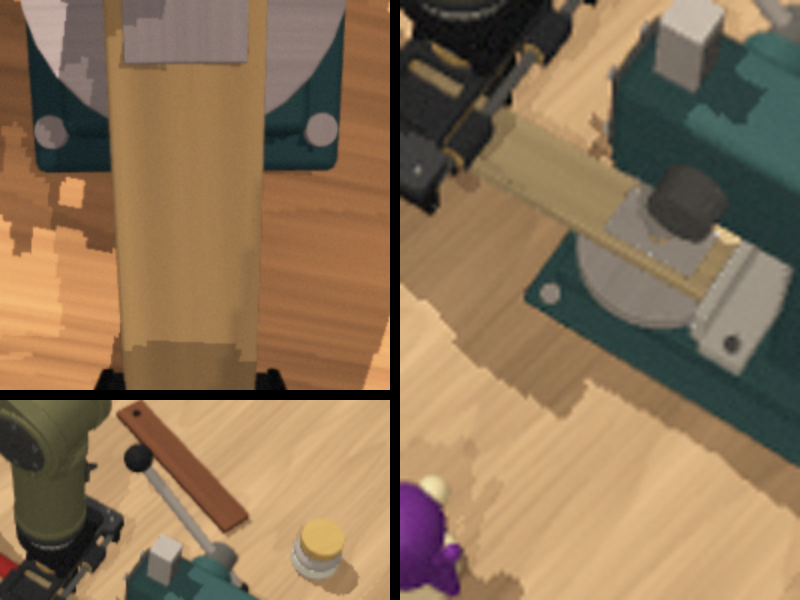

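The end is flush against the stop. In the wrist view the strip's centre (188) and the flange's centre (186) agree to under 1 mm and are parallel, the rivet is under the nose and the lever is still up. The tool presses the strip's outer part a little low (Fz 5.4 N), so I'll ease it up.

In the tool's units: -0.002 m / 0.8 = -0.0025, -0.001 m / 0.8 = -0.0013.

Request:
creep_tool(rows=[[0.0004, 0, -0.0013, 0, 0], [0.0008, 0, -0.0025, 0, 0], [0.0008, 0, -0.0025, 0, 0], [0.0008, 0, -0.0025, 0, 0], [0.0008, 0, -0.0025, 0, 0]])

```text
time: 18.2
position: [0.5643, -0.033, 0.0521]
tool_rot: [3.129, 0.28, -0.012]
ft_force: [-8.4, -1.2, 3.2]
grip_width: 0.506
grip_force: 55.0
```

```bash
cat > f.py <<'E'
from h import *
F=[]
for i in range(6):
    st=ctrl.get_state();F.append(np.r_[st['ft_force'],st['torque'],st['position'],R.from_rotvec(st['tool_rot']).as_matrix()[:2,2]]);cams.get_image('top')
print(np.mean(F,0).round(4))
E
python3 f.py
```

```text
[-7.8784e+00 -1.0152e+00  2.9520e+00 -1.8310e-01  1.4796e+00 -2.1100e-02
  5.6430e-01 -3.3000e-02  5.2100e-02 -7.5000e-03 -7.0000e-04]
```

In the tool's units: -0.001 m / 0.8 = -0.0013, -0.0005 m / 0.8 = -0.0006.

Request:
creep_tool(rows=[[0.0006, 0, -0.0006, 0, 0], [0.0013, 0, -0.0013, 0, 0], [0.0013, 0, -0.0013, 0, 0], [0.0013, 0, -0.0013, 0, 0], [0.0013, 0, -0.0013, 0, 0], [0.0013, 0, -0.0013, 0, 0]])

```text
time: 19.1
position: [0.5643, -0.0329, 0.0524]
tool_rot: [-3.129, -0.28, 0.015]
ft_force: [-9.2, -2.0, 0.8]
grip_width: 0.507
grip_force: 55.0
```

```bash
python3 f.py
```

```text
[-9.0326e+00 -1.5105e+00  1.0189e+00 -2.5630e-01  1.6765e+00 -2.9700e-02
  5.6430e-01 -3.2900e-02  5.2500e-02 -9.5000e-03 -8.0000e-04]
```

```bash
python3 -c "
from bench import ctrl, cams
print(ctrl.close_job())"
```

```text
the job is handed in; nothing more can be done
None
```

I've handed the job in with the lever about 45° up and the lamp arm gripped, its rivet end on the anvil, pushing on the back stop with about 9 N; the cameras put the rivet about 1 mm off the ram axis sideways, and I saw nothing else on the desk moved, but the judging result wasn't shown.

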